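# Pinch the filter cassette out of the bench dust extractor and hold it over the tray

## Robot

A 6-joint arm with a two-finger parallel gripper is mounted at the origin on the work surface. World frame = base frame: x ahead of the robot, y to its left, z up, the work surface at z = 0. Lengths are in mm, angles in rad, forces in N, time in s.
With the tool pointing down it reaches from about 275 to 750 mm from the base axis. Payload 10.2 kg.
Tool frame: the origin (TCP) lies between the finger pads; the fingertips stand 11 mm ahead of it and the grasp point (between the pads) lies 8 mm behind it (ctrl.nose_length is the distance from the TCP to the fingertips, in mm); x points along the fingers, y is the direction in which the jaws open and shut, and the axes are right-handed (so a half turn about x gives the same grasp; the last joint's range is limited). The gripper opens to 85 mm and grips with 20 to 120 N. Pads are 22 mm wide; open, the fingers measure 114 mm over their backs; the gripper's body (76 mm by 85 mm) begins 54 mm behind the grasp point. The pads swing forward as they close: fully open they stand 13 mm farther back than shut.
Start: joints at [1.104, 0.313, 1.498, -0, 1.331, -0.223], TCP at [126.743, 509.477, 242.294] pointing down, gripper open.
Joint ranges: [-2.94, 2.94], [-0.97, 2.17], [0.19, 2.56], [-1.23, 4.37], [0.02, 3.11], [-2.88, 2.88]. Speed limits (rad/s): [2.39, 2.39, 3.01, 3.14, 3.14, 3.14].

## Interface

Orientations are given as a unit quaternion [w, x, y, z].
In Python, from rig import ctrl, capture, ticket gives the robot as it stands.
- The arm moves only by the tool step_arm, never from a script. Its argument "commands" is a list of rows, each a list of 2 entries, a list of its own where there are three numbers: the shift along the world's x, y, z normalised to -1 to 1, where 1 is 0.04 m, then the turn about the world's z normalised to -1 to 1, where 1 is 180 degrees. A call has 1 to 5 rows; each row shifts and turns the commanded pose from where the row before left it; what a row does not reach is not made up. A row lasts 1/10 s, in which the tool goes at most 50 mm and 8.59 degrees, less where a joint would pass 70% of its speed; a pose out of reach is approached as far as the arm can. A call with a number of a shift or a turn outside -1 to 1 is refused whole. A call with a gripper value outside its range is refused whole. "gripper" is the closure, from -1 (fully open) to 1 (shut), so that 0 is half open, set as the call begins (left out, the last holds). The fingers move at their own pace and stop on an object; "force" is the grip in N (left out, the last holds). Time passes only in rows, so rows that do not move let the fingers close. It gives the time, the measured TCP pose, the force and the opening at its end, in the units of the state.
- ctrl.sense(): the state, without advancing time (a new reading comes with each control period).
- capture(name): name is "side" or "top" or "wrist"; returns a dict with "image" (384x512x3 uint8, blue, green, red), "fov_y" (degrees; the focal length in pixels is half the picture's height over the tangent of half this angle, whatever the lens; pixels are square), "cx", "cy" (the principal point, pixels), "k1" (the pictures are not rectified: a ray, as slopes to the right and down, at radius r is drawn at 1 + k1 r^2 times it, then the intrinsics apply), "origin" and "orientation" of the camera in the world. Camera axes: x right, y down, z forward; pixel columns grow to the right and rows downward; lengths in mm; the calibration is good to about 2 mm. A picture is of the moment at which its call begins. There is no depth.
- ticket.finish_job(): hands the job in, once; it reports no verdict.
The state is a dict: "time_s": time; "joints": joint angles; "dq": joint speeds; "tau": joint torques, N m; "eef_pos": TCP position; "ee_rot": TCP orientation; "force": force on the tool from outside, world axes, zero at the start; "wrist_torque": the same for the moment, N m; "grip_width": opening from 0.0 (shut) to 1.0 (fully open).
Only numpy, scipy, OpenCV 4.12 (cv2) and the standard library are available. Lean on these libraries where they do the work, as an engineer would, in place of code of your own. Each camera call takes 0.05 s, during which the arm holds its last target.

## Task

Empty-out time for the bench dust extractor: first push its yellow gate handle fully home to the end with the red mark, leaving the filter cassette in its well until that is done. Then pinch the cassette's two orange side catches together, draw it straight up out of the well, and finish while still holding it by the pinched catches, upright, still and clear above the rim, over the middle of the metal tray. Do not put it down or let go, and leave the wax jar, tape roll and cork sanding block where they are.

Things in the scene. Friction and masses are not known exactly. Their poses are not given: they have to be found in the camera images.
- extractor: Fixed green box-shaped dust extractor, 220 (its x) x 180 (its y) x 100 mm high, flat deck on top at 100 mm; origin at the centre of its underside, z up. It stands on the table at an unknown place and yaw. On its deck: the gate track (centred at its x = -65 mm, running along its y) and the cassette well (centre at its x = +35 mm, y = 0). A short black hose socket sticks 25 mm out of its +x face.
- gate (a joint): Sliding gate of the extractor: a yellow block handle, 28 (along extractor x) x 20 (along extractor y) x 40 mm high, on a 14 mm high aluminium track 40 mm wide on the deck. Value in m: 0 = open (at the white mark, extractor -y end), 0.070 = shut against its stop (red mark, extractor +y end); it slides along the extractor's +y as the value grows, with about 2 N of friction, and stays where left.
- gate_top (a point): Centre of the top face of the yellow gate handle (54.5 mm above the extractor's deck); axes as the extractor's. The handle reaches 40 mm below this point.
- well_mouth (a point): Centre of the cassette well's opening, level with the extractor's deck (100 mm above the table). The opening is 73 (x) x 49 mm (y); the well is 50 mm deep; axes as the extractor's.
- cassette: The loose filter cassette of cassette_mid, about 0.25 kg; origin at the centre of its underside, same axes.
- cassette_mid (a point): Loose filter cassette with a grey head, 70 (its x) x 46 (its y) x 97 mm high; this point is its centre, 48.5 mm above its underside; z up. It stands in the well with its axes along the extractor's and its underside 50 mm below the deck, so the top 47 mm stick out. The flat sides at its y = +-23 mm carry the orange catches. Teeth on the catches hook under the deck and lock the cassette until both catches are pressed in.
- catch_line (a point): Point in the cassette midway between its two orange catch buttons, 78 mm above its underside (28 mm above the deck when home); cassette axes. The buttons are 11 mm wide (cassette x), 16 mm high and stand 6 mm proud of the sides at y = +-23 mm, so 58 mm over both at rest and 46 mm when pinched flush with the sides. Pinch along the cassette's y.
- catch_left (a joint): Travel in m of the orange catch on the cassette's +y side: 0 = at rest (6 mm proud, locked), 0.006 = pressed flush with the side (tooth free of the deck edge). Spring: about 2 N at the start, 7 N when flush; springs back by itself.
- catch_right (a joint): The same for the orange catch on the cassette's -y side.
- tray: Fixed open metal tray, 200 (its x) x 160 (its y) x 40 mm high, wall 4 mm; origin at the centre of its underside, on the table. The place over which the cassette is held. It and the extractor stand one to the left and one to the right, either way round.
- wax: Bystander: amber glass wax jar with a white label and a steel cap, 60 mm diameter, 60 mm high; origin at the centre of its underside. Leave alone.
- tape: Bystander: roll of pale masking tape lying flat, 100 mm outside diameter, 25 mm high; origin at the centre of its underside. Leave alone.
- sander: Bystander: cork sanding block, 100 x 60 x 35 mm high; origin at the centre of its underside. Leave alone.
There are look-alikes about, which are no part of the job. There is more than one size of the cassette; the job needs the smaller.

How it is judged (in metres and radians):
On the way, in this order (a step that is already met when the one before it is completed fails the run):
1. the gate is pushed shut, with the cassette still home in its well (value of joint gate above 0.063 m and z of cassette_mid in the frame of extractor below 0.108 m), for 0.2 s.
2. the cassette, both catches pinched in by the fingers, is lifted clear out of the well (z of cassette_mid in the frame of well_mouth above 0.052 m and contact force between the fingers and cassette above 2 N and value of joint each of catch_left, catch_right above 0.004 m), for 0.2 s.
At the end, for the whole second after the job is handed in: Gate within 7 mm of its stop; cassette held by the fingers alone, both catches in by 4 mm or more, upright within 0.25 rad, under 30 mm/s, centre within 45 mm of the tray's centre seen from above, underside at least 10 mm above the tray's rim, touching neither tray nor extractor (contact force between the fingers and cassette above 2 N and value of joint each of catch_left, catch_right above 0.004 m and value of joint gate above 0.063 m and horizontal distance between cassette_mid and tray below 0.045 m and height (world z) of cassette above 0.05 m and angle between cassette_mid's own z axis and vertical below 0.25 rad and linear speed of cassette below 0.03 m/s and contact force between cassette and tray below 0.1 N and contact force between cassette and extractor below 0.1 N); the arm keeps its last pose, push and grip.
It fails at once if the cassette is drawn out while the gate is not shut (z of cassette_mid in the frame of extractor above 0.115 m and value of joint gate below 0.058 m).
It fails at once if the wax jar is disturbed (distance of wax from where it was at the start of the episode above 0.03 m).
It fails at once if the tape roll is disturbed (distance of tape from where it was at the start of the episode above 0.03 m).
It fails at once if the cork sanding block is disturbed (distance of sander from where it was at the start of the episode above 0.03 m).
It also fails if it takes over 48 s, if anything falls off the work surface, if the arm or the gripper's body presses on something with over 40 N, if the wrist force passes 120 N, or if a joint passes its speed limit or range.

## Working session

There is one attempt and no reset: what is moved stays moved. The work goes in short steps, Python scripts to look and compute and a tool call to move; the robot and the scene stay as the last step left them, time stands still between calls to the robot, and variables do not carry over. Pictures are saved under pics/ and viewed, and the job is handed in when it is done.

Besides the shell and the picture viewer there is one more tool, called after "Emit:" as name(argument=value, ...), one argument or row to a line, values as JSON. step_arm: Moves the arm, as the interface text tells. Its arguments: {"type":"object","properties":{"commands":{"type":"array","items":{"type":"array"}},"gripper":{"type":"number"},"force":{"type":"number"}},"required":["commands"]}

```bash
ls; mkdir -p pics; python3 - <<'E'
from rig import ctrl,capture
import cv2,pickle
print(ctrl.sense())
for n in ("side","top","wrist"):
    c=capture(n); cv2.imwrite(f"pics/{n}0.png",c["image"]); pickle.dump(c,open(f"{n}0.pkl","wb"))
    print(n,{k:v for k,v in c.items() if k!="image"})
E
```

```text
pics
{'time_s': 0.0, 'joints': array([ 1.10362784e+00,  3.13445172e-01,  1.49841839e+00, -3.03309607e-06,
        1.33100935e+00, -2.23397254e-01]), 'dq': array([ 0.00061588, -0.00112208,  0.00157913,  0.00061696, -0.00171655,
        0.00152213]), 'tau': array([-1.16574470e-04, -4.12274122e+01, -2.59734803e+01, -2.06426766e-04,
        4.22125391e-03,  3.04745720e-05]), 'eef_pos': array([126.61697391, 509.25677963, 241.74457733]), 'ee_rot': array([ 0.70170852,  0.08554636,  0.70201296, -0.08639891]), 'force': array([-1.07391649,  0.00399627,  0.47595351]), 'wrist_torque': array([-0.04035349, -0.02109068,  0.00085668]), 'grip_width': 0.997800432882263}
side {'fov_y': 55.74796946378358, 'cx': 247.7076346893949, 'cy': 189.41096249025142, 'k1': -0.005674212064608261, 'origin': array([ 367.68448673, -749.40415219,  834.09727126]), 'orientation': array([-0.41091898,  0.89870388, -0.14041408,  0.06132552])}
top {'fov_y': 45.21768336561553, 'cx': 254.97752669470682, 'cy': 184.2751319564735, 'k1': -0.19207166870599074, 'origin': array([ 375.44590964,  -10.6927881 , 1671.2894465 ]), 'orientation': array([ 0.06063594, -0.69500956,  0.71503785, -0.04478692])}
wrist {'fov_y': 70.57403721632147, 'cx': 254.74666523899717, 'cy': 195.241556280573, 'k1': -0.04302648180532262, 'origin': array([ 46.51239095, 529.64516594, 372.73841152]), 'orientation': array([0.12758187, 0.77717854, 0.60829472, 0.09845767])}
```

View pics/side0.png

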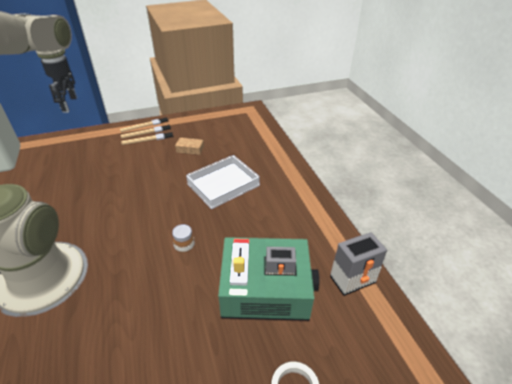

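View pics/top0.png

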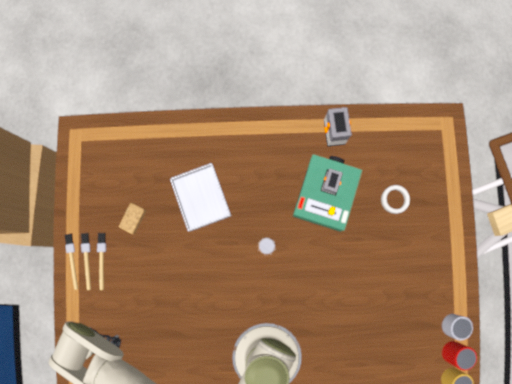

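View pics/wrist0.png

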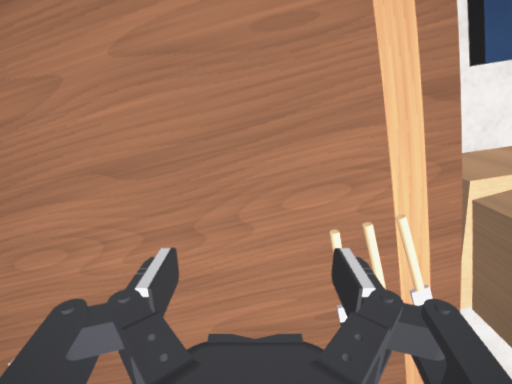

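In the side view the extractor is the green box at about (267,278), with its yellow handle at (239,264) near the white end and the red mark at (241,242). Two things could be taken for the cassette:
- the one in the well, at side (281,261) / top (332,180)
- a larger free-standing one at side (358,263) / top (338,125)

The tray is at top (200,197). I choose the cassette in the well.

```bash
cat > h.py <<'E'
import numpy as np,cv2,pickle
from scipy.spatial.transform import Rotation as R
def cam(c):
    f=192/np.tan(np.radians(c["fov_y"]/2)); q=c["orientation"]
    return f,R.from_quat([q[1],q[2],q[3],q[0]]).as_matrix(),np.array(c["origin"])
def ray(c,p):
    f,M,o=cam(c); p=np.atleast_2d(np.asarray(p,float)); k=c["k1"]
    d=(p-[c["cx"],c["cy"]])/f; s=d.copy()
    for _ in range(30): s=d/(1+k*(s**2).sum(1,keepdims=True))
    return o,np.c_[s,np.ones(len(s))]@M.T
def plane(c,p,z):
    o,d=ray(c,p); return o+d*((z-o[2])/d[:,2])[:,None]
def proj(c,P):
    f,M,o=cam(c); q=(np.atleast_2d(P)-o)@M; s=q[:,:2]/q[:,2:]
    return s*(1+c["k1"]*(s**2).sum(1,keepdims=True))*f+[c["cx"],c["cy"]]
def ld(n): return pickle.load(open(n+".pkl","rb"))
E
python3 - <<'E'
from h import *
for n in("top0","side0"):
    c=ld(n); im=c["image"]; hsv=cv2.cvtColor(im,cv2.COLOR_BGR2HSV)
    x0,y0=(280,95) if n=="top0" else (205,215)
    cr=im[y0:y0+150,x0:x0+190]; cv2.imwrite(f"pics/{n}c.png",cv2.resize(cr,None,fx=4,fy=4,interpolation=cv2.INTER_CUBIC))
    def blob(lo,hi,name,z,box=None):
        m=cv2.inRange(hsv,lo,hi)
        if box: mm=np.zeros_like(m); a,b,e,d=box; mm[b:d,a:e]=m[b:d,a:e]; m=mm
        k,_,st,ce=cv2.connectedComponentsWithStats(m)
        for i in range(1,k):
            if st[i,4]>8: print(n,name,st[i],ce[i].round(1),plane(c,ce[i],z)[0].round(0))
    b=(290,150,370,240) if n=="top0" else (215,230,330,325)
    blob((20,120,120),(35,255,255),"yellow",154.5,b)
    blob((5,150,150),(17,255,255),"orange",128,b)
    m=cv2.inRange(hsv,(65,80,40),(90,255,255)); mm=np.zeros_like(m);mm[b[1]:b[3],b[0]:b[2]]=m[b[1]:b[3],b[0]:b[2]]
    pts=np.argwhere(mm)[:,::-1].astype(np.float32)
    if n=="top0":
        r=cv2.minAreaRect(pts); bx=cv2.boxPoints(r); print(bx, plane(c,bx,100).round(0))
        # tray
        m=cv2.inRange(hsv,(0,0,150),(180,60,255)); k,l,st,ce=cv2.connectedComponentsWithStats(m)
        i=l[197,200]; tp=np.argwhere(l==i)[:,::-1].astype(np.float32); r=cv2.minAreaRect(tp);bx=cv2.boxPoints(r);P=plane(c,bx,40)
        print("tray",bx,P.round(0),P.mean(0),[np.linalg.norm(P[j]-P[j-1]) for j in range(4)])
E
```

```text
top0 yellow [328 206   7   9  48] [331.4 210.6] [ 508. -230.  154.]
[[292.88855 215.5364 ]
 [312.52673 153.05127]
 [362.11438 168.63596]
 [342.4762  231.1211 ]] [[ 500. -105.  100.]
 [ 716. -182.  100.]
 [ 656. -353.  100.]
 [ 442. -273.  100.]]
tray [[167.8725  177.6459 ]
 [211.9235  161.78754]
 [231.42773 215.966  ]
 [187.37674 231.82437]] [[655. 338.  40.]
 [708. 176.  40.]
 [510. 109.  40.]
 [457. 268.  40.]] [582.72390014 222.91765979  40.        ] [np.float64(209.7969069186257), np.float64(170.218785339325), np.float64(209.31657478234033), np.float64(166.9266482317436)]
side0 yellow [234 257  10  16 125] [238.9 264.4] [ 502. -246.  154.]
side0 orange [279 264   5  10  36] [280.5 267.8] [ 599. -267.  128.]
```

```bash
ls pics
```

```text
side0.png
side0c.png
top0.png
top0c.png
wrist0.png
```

View pics/top0c.png

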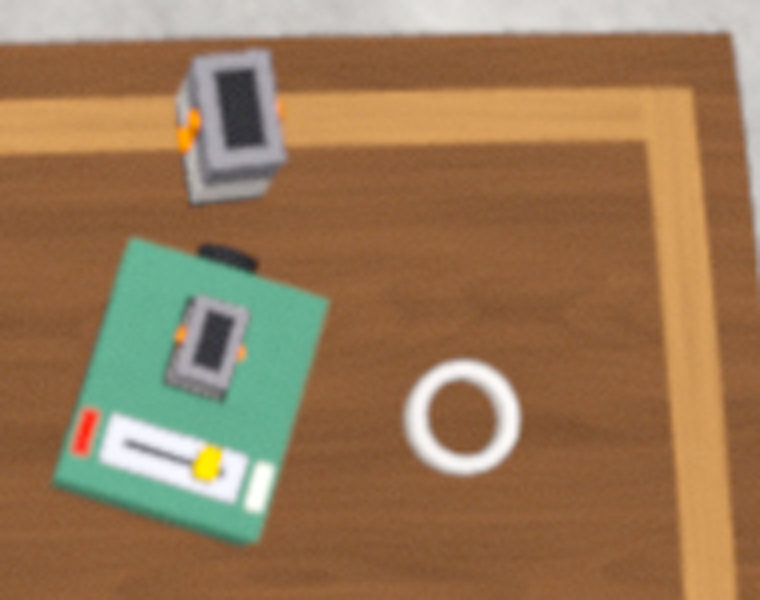

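View pics/side0c.png

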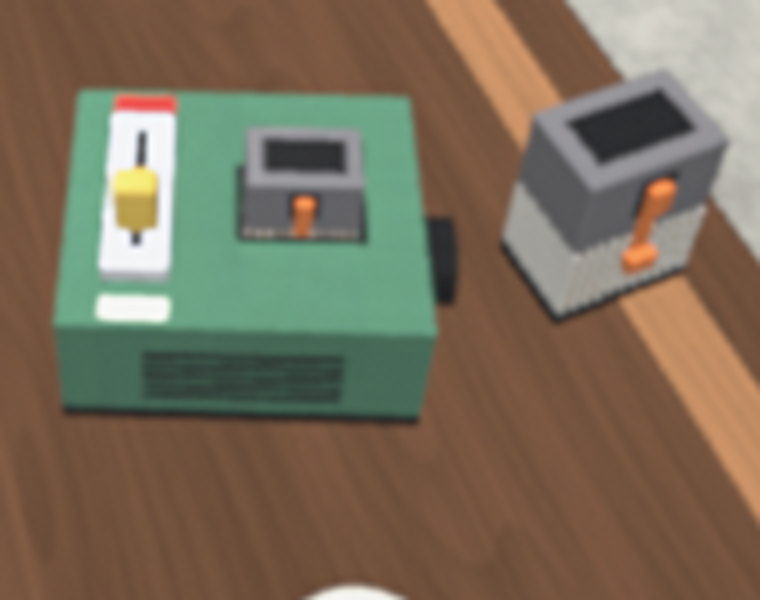

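```bash
python3 - <<'E'
from h import *
def full(L,x0,y0): return (np.array(L,float)+.5)/4-.5+[x0,y0]
s=ld("side0");t=ld("top0")
# order: (-x,+y),(+x,+y),(+x,-y),(-x,-y)
S=plane(s,full([(80,90),(410,97),(436,332),(56,325)],205,215),100)
T=plane(t,full([(55,478),(132,238),(329,298),(259,536)],280,95),100)
for P in(S,T):
    print(P.round(0).tolist(),P[:,:2].mean(0).round(1),[round(np.linalg.norm(P[i]-P[i-1])) for i in range(4)])
    ex=(P[1]+P[2]-P[0]-P[3]); ey=(P[0]+P[1]-P[2]-P[3])
    print("yaw",np.degrees(np.arctan2(ex[1],ex[0])),np.degrees(np.arctan2(-ey[0],ey[1])))
# gate top
print("gate",plane(s,full([(135,178)],205,215),154.5),plane(t,full([(209,459)],280,95),154.5))
# cassette head top corners z=147
C=plane(s,full([(248,129),(362,129),(363,186),(246,186)],205,215),147);print(C.round(0),C.mean(0))
D=plane(t,full([(192,296),(248,308),(230,393),(176,380)],280,95),147);print(D.round(0),D.mean(0))
E
```

```text
[[503.0, -108.0, 100.0], [710.0, -181.0, 100.0], [650.0, -349.0, 100.0], [443.0, -278.0, 100.0]] [ 576.4 -229. ] [180, 220, 178, 219]
yaw -19.266799744894932 -19.588585596987745
[[505.0, -107.0, 100.0], [712.0, -182.0, 100.0], [654.0, -352.0, 100.0], [450.0, -280.0, 100.0]] [ 580.4 -230.2] [181, 220, 180, 217]
yaw -19.771128851201663 -18.298933702242298
gate [[ 505.60905965 -231.50120588  154.5       ]] [[ 512.40407967 -231.66167025  154.5       ]]
[[ 583. -211.  147.]
 [ 650. -232.  147.]
 [ 633. -273.  147.]
 [ 568. -251.  147.]] [ 608.48647681 -241.88484304  147.        ]
[[ 651. -225.  147.]
 [ 639. -272.  147.]
 [ 568. -253.  147.]
 [ 580. -208.  147.]] [ 609.55446619 -239.75007236  147.        ]
```

```bash
python3 - <<'E'
from h import *
from rig import ctrl
q=ctrl.sense()["ee_rot"];M=R.from_quat([q[1],q[2],q[3],q[0]]).as_matrix();print(M.round(3),np.degrees(np.arctan2(M[1,1],M[0,1])),ctrl.nose_length)
s=ld("side0");im=s["image"][140:220,170:280];cv2.imwrite("pics/tray_c.png",cv2.resize(im,None,fx=6,fy=6,interpolation=cv2.INTER_CUBIC))
yaw=np.radians(-19.4);ex=np.array([np.cos(yaw),np.sin(yaw)]);ey=np.array([-ex[1],ex[0]]);o=np.array([578,-229.5])
for y in(-70,-65,0,10): print(y,(o-65*ex+y*ey).round(1))
print("well",o+35*ex)
E
```

```text
[[-0.     0.241  0.97 ]
 [-0.001  0.97  -0.241]
 [-1.    -0.001 -0.   ]] 76.02820700934195 11.0
-70 [ 493.4 -273.9]
-65 [ 495.1 -269.2]
0 [ 516.7 -207.9]
10 [ 520.  -198.5]
well [ 611.01279303 -241.12563962]
```

View pics/tray_c.png

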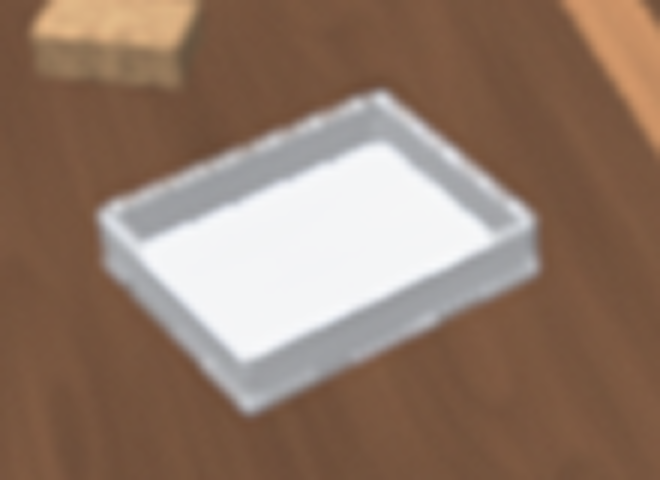

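The side-view crop shows the tray rim with corners at about (378,92), (538,222), (246,362) and (100,212). The cassette in the well is the smaller one: its head measures 69x44 mm at z=147 and it sits at the well centre, as described. Next I close the gripper and move towards the gate.

Emit:
step_arm(
  commands=[
    [[0.45, -0.95, 0], -0.03],
    [[0.45, -0.95, 0], 0],
    [[0.45, -0.95, 0], 0],
    [[0.45, -0.95, 0], 0],
    [[0.45, -0.95, 0], 0],
  ],
  gripper=1,
  force=40,
)

```text
time_s: 0.65
eef_pos: [216.9, 317.9, 242.2]
ee_rot: [0.697, 0.119, 0.697, -0.119]
force: [-0.7, 0.3, 0.4]
grip_width: 0.145
```

Emit:
step_arm(
  commands=[
    [[0.45, -0.95, 0], 0],
    [[0.45, -0.95, 0], 0],
    [[0.45, -0.95, 0], 0],
    [[0.45, -0.95, 0], 0],
    [[0.45, -0.95, 0], 0],
  ],
)

```text
time_s: 1.15
eef_pos: [307.0, 127.9, 242.4]
ee_rot: [0.697, 0.119, 0.697, -0.119]
force: [0.7, 1.0, -0.1]
grip_width: -0.002
```

Emit:
step_arm(
  commands=[
    [[0.45, -0.95, 0], 0],
    [[0.45, -0.95, 0], 0],
    [[0.45, -0.95, 0], 0],
    [[0.45, -0.95, 0], 0],
    [[0.45, -0.95, 0], 0],
  ],
)

```text
time_s: 1.65
eef_pos: [397.1, -62.4, 242.2]
ee_rot: [0.697, 0.119, 0.697, -0.119]
force: [1.2, 1.2, 0.9]
grip_width: 0.0
```

```bash
python3 - <<'E'
from h import *
s=ld("side0")
p=(np.array([(378,92),(538,222),(246,362),(100,212)],float)+.5)/6-.5+[170,140]
P=plane(s,p,40);P[2]=plane(s,p[2:3],40)[0];print(P.round(0),P.mean(0),[np.linalg.norm(P[i]-P[i-1]).round() for i in range(4)])
E
```

```text
[[647. 331.  40.]
 [700. 178.  40.]
 [511. 113.  40.]
 [460. 266.  40.]] [579.6229234  222.13500804  40.        ] [np.float64(199.0), np.float64(162.0), np.float64(200.0), np.float64(161.0)]
```

The tray centre is (581,222), and the rim measures 200x161 mm as it should. I carry on to the -y side of the handle.

Emit:
step_arm(
  commands=[
    [[0.45, -1, 0], 0],
    [[0.45, -1, 0], 0],
    [[0.45, -1, 0], 0],
    [[0.45, -1, 0], 0],
    [[0.45, -1, 0], 0],
  ],
)

```text
time_s: 2.15
eef_pos: [487.1, -262.2, 242.0]
ee_rot: [0.697, 0.119, 0.697, -0.119]
force: [0.3, 0.5, -0.1]
grip_width: 0.002
```

Emit:
step_arm(
  commands=[
    [[0.05, -0.5, 0], 0],
    [[0, 0, -0.5], 0],
    [[0, 0, -0.5], 0],
    [[0, 0, -0.5], 0],
    [[0, 0, 0], 0],
  ],
)

```text
time_s: 2.65
eef_pos: [487.8, -279.8, 179.7]
ee_rot: [0.695, 0.12, 0.699, -0.118]
force: [-0.1, 0.2, 0.3]
grip_width: 0.0
```

```bash
python3 - <<'E'
from h import *
from rig import ctrl,capture
print(ctrl.sense()["eef_pos"],ctrl.sense()["force"])
for n in("side","wrist"):
    c=capture(n);im=c["image"]
    if n=="side": im=cv2.resize(im[190:330,190:330],None,fx=4,fy=4,interpolation=cv2.INTER_CUBIC)
    cv2.imwrite(f"pics/{n}1.png",im)
E
```

```text
[ 487.78647605 -279.76588153  179.71288924] [-0.07755329  0.17919573  0.25866494]
```

View pics/side1.png

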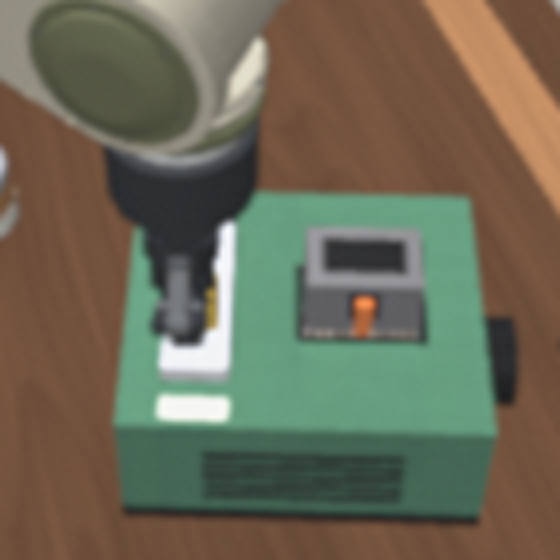

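View pics/wrist1.png

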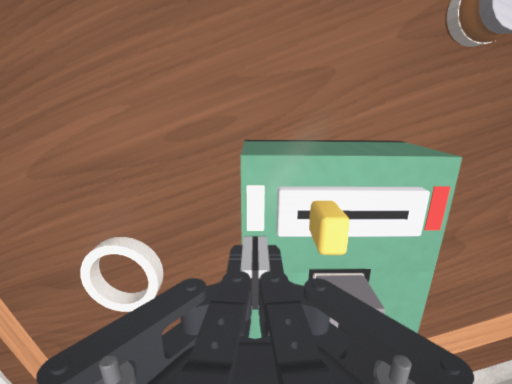

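The wrist view shows the handle at (330,225), the white mark at (256,208) and the red mark at (438,208). The closed fingers are beyond the handle on the white side, clear of it. I lower them and push along extractor +y.

Emit:
step_arm(
  commands=[
    [[0.08, -0.02, -0.5], 0],
    [[0, 0, -0.5], 0],
    [[0, 0, -0.1], 0],
    [[0, 0, 0], 0],
  ],
)

```text
time_s: 3.15
eef_pos: [492.2, -281.5, 139.0]
ee_rot: [0.697, 0.119, 0.697, -0.119]
force: [0.2, -0.0, 0.2]
grip_width: 0.003
```

Emit:
step_arm(
  commands=[
    [[0.08, 0.24, 0], 0],
    [[0.08, 0.24, 0], 0],
    [[0.08, 0.24, 0], 0],
    [[0.08, 0.24, 0], 0],
    [[0.08, 0.24, 0], 0],
  ],
)

```text
time_s: 3.65
eef_pos: [508.5, -232.7, 138.8]
ee_rot: [0.697, 0.119, 0.697, -0.119]
force: [0.0, -2.6, 0.9]
grip_width: 0.003
```

Emit:
step_arm(
  commands=[
    [[0.08, 0.24, 0], 0],
    [[0.08, 0.24, 0], 0],
    [[0.04, 0.12, 0], 0],
    [[0, 0, 0], 0],
  ],
)

```text
time_s: 4.05
eef_pos: [516.0, -208.4, 138.1]
ee_rot: [0.697, 0.119, 0.697, -0.118]
force: [-0.5, -0.0, -0.8]
grip_width: -0.001
```

Emit:
step_arm(
  commands=[
    [[0.04, 0.12, 0], 0],
    [[0.04, 0.12, 0], 0],
  ],
)

```text
time_s: 4.25
eef_pos: [519.0, -199.7, 138.1]
ee_rot: [0.697, 0.119, 0.697, -0.119]
force: [-0.1, -1.8, -0.2]
grip_width: 0.001
```

Emit:
step_arm(
  commands=[
    [[0.02, 0.06, 0], 0],
    [[0.02, 0.06, 0], 0],
  ],
)

```text
time_s: 4.45
eef_pos: [520.5, -195.8, 138.2]
ee_rot: [0.697, 0.118, 0.697, -0.12]
force: [-4.9, -15.5, -2.3]
grip_width: -0.001
```

```bash
python3 - <<'E'
from h import *
from rig import ctrl,capture
print(ctrl.sense()["eef_pos"],ctrl.sense()["force"])
for n in("side","wrist"):
    c=capture(n);im=c["image"];pickle.dump(c,open(n+"2.pkl","wb"))
    if n=="side": im=cv2.resize(im[190:330,190:330],None,fx=4,fy=4,interpolation=cv2.INTER_CUBIC)
    cv2.imwrite(f"pics/{n}2.png",im)
E
```

```text
[ 520.47708931 -195.79508928  138.22135376] [ -4.93518173 -15.48435806  -2.32711473]
```

View pics/side2.png

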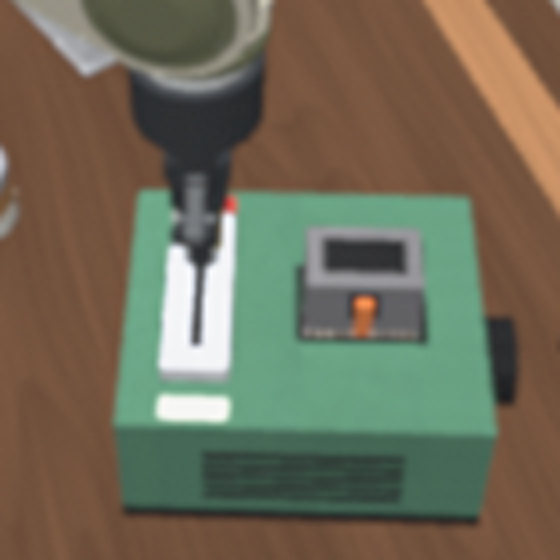

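View pics/wrist2.png

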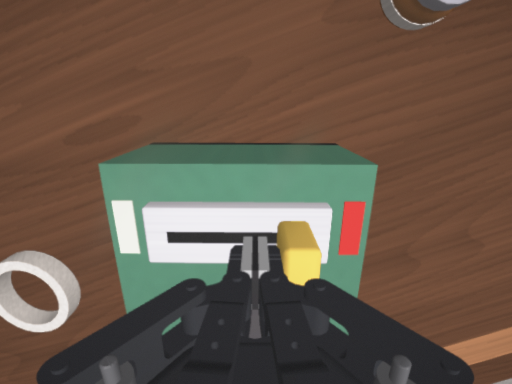

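The push force jumped to 15.5 N with the TCP where the stop should be, and the handle is at the red end. I hold briefly, back off, rise and check.

Emit:
step_arm(
  commands=[
    [[0.01, 0.03, 0], 0],
    [[0, 0, 0], 0],
    [[0, 0, 0], 0],
  ],
)

```text
time_s: 4.85
eef_pos: [520.4, -195.9, 138.3]
ee_rot: [0.697, 0.118, 0.697, -0.121]
force: [-5.4, -13.4, -1.5]
grip_width: 0.001
```

Emit:
step_arm(
  commands=[
    [[-0.08, -0.24, 0], 0],
    [[-0.08, -0.24, 0], 0],
    [[0, 0, 1], 0],
    [[0, 0, 1], 0],
    [[0.5, 0, 0.5], 0],
  ],
  gripper=-1,
)

```text
time_s: 5.35
eef_pos: [534.6, -213.4, 242.2]
ee_rot: [0.698, 0.119, 0.696, -0.12]
force: [0.0, 0.2, -0.1]
grip_width: 0.85
```

Emit:
step_arm(
  commands=[
    [[0.95, -0.35, 0], 0],
    [[0.95, -0.35, 0], 0],
    [[0, 0, 0], 0],
    [[0, 0, 0], 0],
  ],
)

```text
time_s: 5.75
eef_pos: [610.7, -240.8, 237.1]
ee_rot: [0.696, 0.119, 0.698, -0.118]
force: [-0.2, -0.1, 0.2]
grip_width: 1.002
```

```bash
python3 - <<'E'
from h import *
from rig import ctrl,capture
print(ctrl.sense()["eef_pos"],ctrl.sense()["force"])
for n in("side","wrist"):
    c=capture(n);im=c["image"];pickle.dump(c,open(n+"3.pkl","wb"))
    if n=="side": im=cv2.resize(im[190:330,190:330],None,fx=4,fy=4,interpolation=cv2.INTER_CUBIC)
    cv2.imwrite(f"pics/{n}3.png",im)
E
```

```text
[ 610.67507592 -240.8129425   237.11483702] [-0.24719287 -0.07263887  0.16267726]
```

View pics/side3.png

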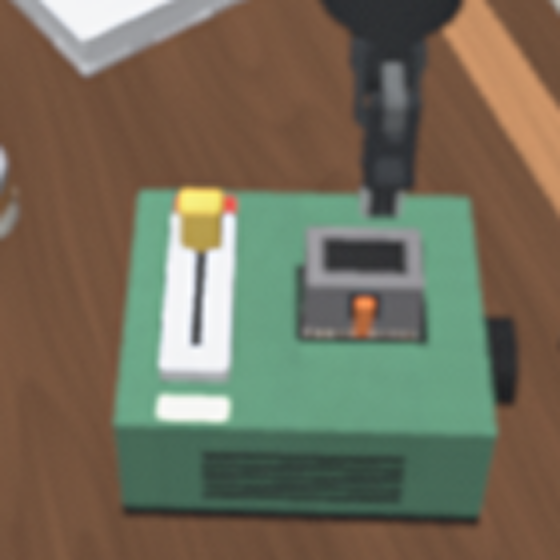

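View pics/wrist3.png

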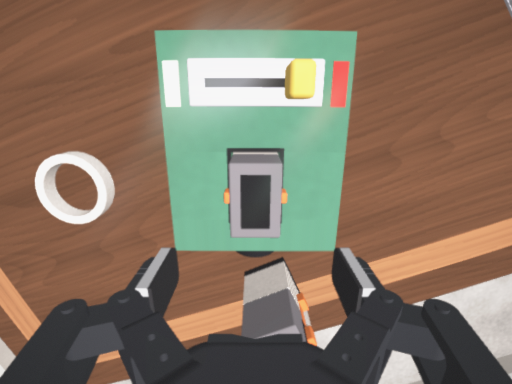

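```bash
python3 - <<'E'
from h import *
s=ld("side3");w=ld("wrist3")
yaw=np.radians(-19.4);ex=np.array([np.cos(yaw),np.sin(yaw)]);ey=np.array([-ex[1],ex[0]]);o=np.array([578,-229.5])
def show(n,P): d=P[:2]-o; print(n,P.round(1),"ext",(d@ex).round(1),(d@ey).round(1))
show("gate side",plane(s,[(201.5/4-.4+190,198/4-.4+190)],154.5)[0])
cr=w["image"][130:260,200:310];cv2.imwrite("pics/w3c.png",cv2.resize(cr,None,fx=5,fy=5,interpolation=cv2.INTER_CUBIC))
hsv=cv2.cvtColor(w["image"],cv2.COLOR_BGR2HSV)
m=cv2.inRange(hsv,(20,120,120),(35,255,255));k,_,st,ce=cv2.connectedComponentsWithStats(m[:130]);
for i in range(1,k):
    if st[i,4]>50: show("gate w",plane(w,[ce[i]],150)[0])
m=cv2.inRange(hsv,(5,150,150),(17,255,255));k,_,st,ce=cv2.connectedComponentsWithStats(m[:230])
for i in range(1,k):
    if st[i,4]>10: print(st[i]);show("catch",plane(w,[ce[i]],130)[0])
P=plane(w,[(157,30),(356,30),(335,252),(174,252)],100);print(P.round(0),P.mean(0))
ex_=P[3]+P[2]-P[0]-P[1];ey_=P[1]+P[2]-P[0]-P[3];print(np.degrees(np.arctan2(ex_[1],ex_[0])),np.degrees(np.arctan2(-ey_[0],ey_[1])))
P=plane(w,[(230,162),(282,162),(280,238),(231,238)],147);print(P.round(0),P.mean(0))
E
```

```text
gate side [ 527.  -173.4  154.5] ext -66.8 36.0
gate w [ 527.2 -181.6  150. ] ext -63.8 28.4
[225 189   4   4  12]
catch [ 595.1 -262.7  130. ] ext 27.2 -25.6
[[ 443. -274.  100.]
 [ 501. -107.  100.]
 [ 711. -180.  100.]
 [ 651. -352.  100.]] [ 576.65642839 -228.16051797  100.        ]
-19.79123254610567 -19.297238376603552
[[ 568. -248.  147.]
 [ 582. -207.  147.]
 [ 649. -230.  147.]
 [ 634. -272.  147.]] [ 608.41992946 -239.01126595  147.        ]
```

View pics/w3c.png

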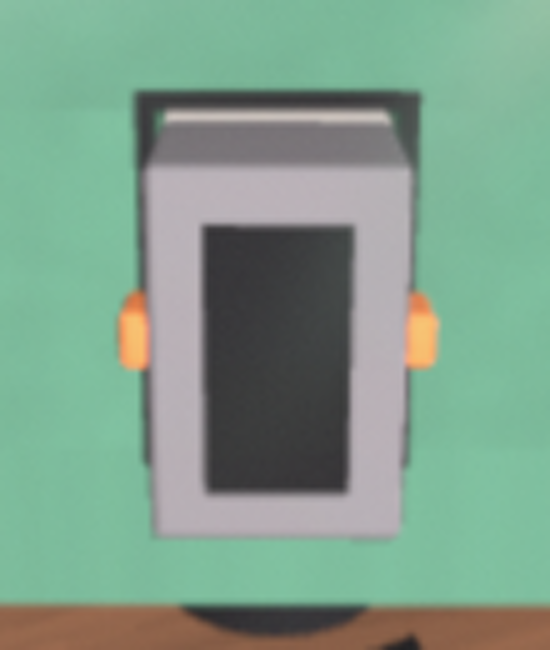

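```bash
python3 - <<'E'
from h import *
w=ld("wrist3")
P=plane(w,[(226.2,197),(284,197)],133);print(P,P.mean(0),np.linalg.norm(P[0]-P[1]),np.degrees(np.arctan2(*(P[1]-P[0])[:2]))) 
from rig import ctrl; print(ctrl.sense()["eef_pos"])
P=plane(w,[((308-1),60),(289,60),(290,97),(314,97)],154.5);print(P.round(0))
E
```

```text
[[ 599.79880187 -264.73542035  133.        ]
 [ 617.37041331 -214.5634683   133.        ]] [ 608.58460759 -239.64944433  133.        ] 53.16000659802016 19.301672023179727
[ 610.07914746 -240.60463367  238.62014524]
[[ 515. -167.  155.]
 [ 511. -180.  154.]
 [ 536. -186.  154.]
 [ 542. -169.  155.]]
```

Two views put the handle centre at about +36 mm in extractor y, so the gate is shut. The catches are at (600,-265) and (617,-215) with the cassette centre at about (608.7,-240), which agrees with the deck frame. Descending over it.

Emit:
step_arm(
  commands=[
    [[-0.03, 0.02, -0.5], 0],
    [[0, 0, -0.5], 0],
    [[0, 0, -0.5], 0],
    [[0, 0, -0.5], 0],
    [[0, 0, -0.3], 0],
  ],
)

```text
time_s: 6.35
eef_pos: [608.5, -239.6, 145.7]
ee_rot: [0.697, 0.119, 0.697, -0.119]
force: [0.1, -0.2, -0.2]
grip_width: 1.002
```

Emit:
step_arm(
  commands=[
    [[0, 0, -0.3], 0],
    [[0, 0, -0.3], 0],
    [[0, 0, -0.1], 0],
    [[0, 0, 0], 0],
    [[0, 0, 0], 0],
  ],
)

```text
time_s: 6.85
eef_pos: [609.8, -240.3, 118.9]
ee_rot: [0.697, 0.119, 0.697, -0.119]
force: [-0.1, 0.2, -0.7]
grip_width: 0.999
```

```bash
python3 - <<'E'
from h import *
from rig import ctrl,capture
print(ctrl.sense()["eef_pos"],ctrl.sense()["force"])
for n in("side","wrist"):
    c=capture(n);im=c["image"];pickle.dump(c,open(n+"4.pkl","wb"))
    if n=="side": im=cv2.resize(im[190:330,190:330],None,fx=4,fy=4,interpolation=cv2.INTER_CUBIC)
    cv2.imwrite(f"pics/{n}4.png",im)
E
```

```text
[ 609.78596081 -240.26369461  118.90206498] [-0.10274401  0.2338156  -0.66638711]
```

View pics/side4.png

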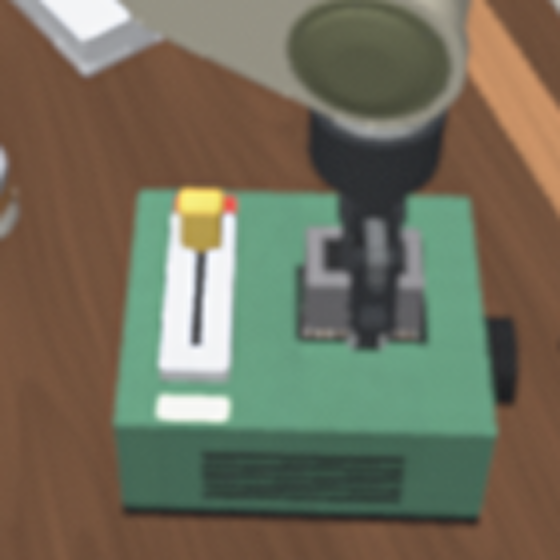

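View pics/wrist4.png

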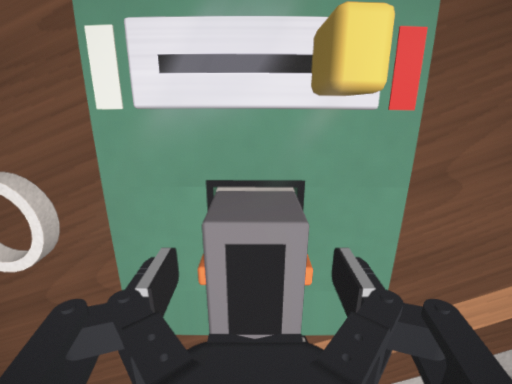

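The pads straddle the head, with their middle at column 255 and the catches' middle at 256, so it is centred. Closing.

Emit:
step_arm(
  commands=[
    [[0, 0, 0], 0],
    [[0, 0, 0], 0],
    [[0, 0, 0], 0],
    [[0, 0, 0], 0],
    [[0, 0, 0], 0],
  ],
  gripper=1,
  force=50,
)

```text
time_s: 7.45
eef_pos: [610.0, -240.3, 119.2]
ee_rot: [0.698, 0.119, 0.696, -0.119]
force: [0.1, -0.3, 5.3]
grip_width: 0.532
```

Emit:
step_arm(
  commands=[
    [[0, 0, 0], 0],
    [[0, 0, 0], 0],
    [[0, 0, 0], 0],
  ],
)

```text
time_s: 7.75
eef_pos: [610.0, -240.3, 119.2]
ee_rot: [0.698, 0.119, 0.696, -0.119]
force: [0.3, 0.2, 5.8]
grip_width: 0.529
```

```bash
python3 - <<'E'
from h import *
from rig import ctrl,capture
s=ctrl.sense();print(s["eef_pos"],s["force"],s["grip_width"]*85)
c=capture("wrist");cv2.imwrite("pics/wrist5.png",c["image"])
E
```

```text
[ 609.97933334 -240.33341962  119.19178343] [0.29928251 0.2436152  5.80790763] 44.93831278276324
```

View pics/wrist5.png

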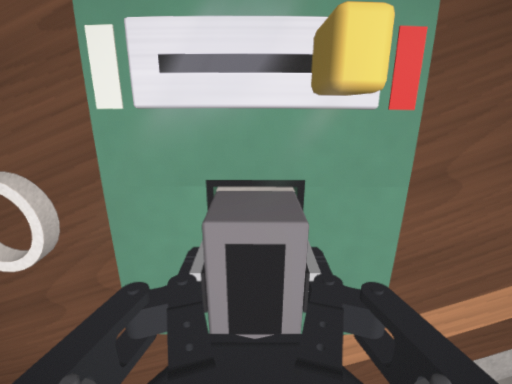

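The opening is 45 mm, about the 46 mm of both catches flush, and nothing moved. Drawing straight up, gently at first.

Emit:
step_arm(
  commands=[
    [[0, 0, 0.1], 0],
    [[0, 0, 0.1], 0],
    [[0, 0, 0.1], 0],
  ],
)

```text
time_s: 8.1
eef_pos: [609.3, -240.0, 130.1]
ee_rot: [0.697, 0.119, 0.697, -0.119]
force: [0.8, 0.0, -2.7]
grip_width: 0.531
```

Emit:
step_arm(
  commands=[
    [[0, 0, 0.25], 0],
    [[0, 0, 0.25], 0],
    [[0, 0, 0.25], 0],
    [[0, 0, 0.25], 0],
    [[0, 0, 0.25], 0],
  ],
)

```text
time_s: 8.6
eef_pos: [609.6, -240.1, 181.4]
ee_rot: [0.697, 0.119, 0.697, -0.119]
force: [-0.5, -0.2, -2.9]
grip_width: 0.53
```

Emit:
step_arm(
  commands=[
    [[0, 0, 0.25], 0],
    [[0, 0, 0.25], 0],
    [[0, 0, 0.25], 0],
    [[0, 0, 0.25], 0],
    [[0, 0, 0], 0],
  ],
)

```text
time_s: 9.1
eef_pos: [610.0, -240.4, 222.1]
ee_rot: [0.698, 0.119, 0.696, -0.119]
force: [0.4, 0.1, -2.7]
grip_width: 0.536
```

```bash
python3 - <<'E'
from h import *
from rig import ctrl,capture
s=ctrl.sense();print(s["eef_pos"],s["force"],s["grip_width"]*85)
ims=[]
for n in("side","wrist"):
    c=capture(n);im=c["image"]
    if n=="side": im=cv2.resize(im[150:330,190:370],(384,384),interpolation=cv2.INTER_CUBIC)
    else: im=im[:, 100:500]
    ims.append(im)
cv2.imwrite("pics/lift6.png",np.hstack(ims))
E
```

```text
[ 609.98476563 -240.38883045  222.11500942] [ 0.40854944  0.08300937 -2.70199428] 45.54446101545968
```

View pics/lift6.png

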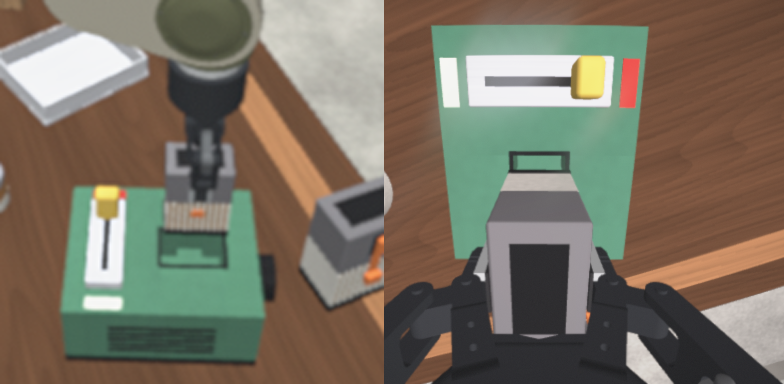

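The cassette is clear of the well (at TCP z=222 its underside is at about 153 mm) and the wrist carries its weight, 2.7 N. Carrying it to the tray.

Emit:
step_arm(
  commands=[
    [[0, 0.3, 0], 0],
    [[-0.05, 0.6, 0], 0],
    [[-0.05, 0.75, 0], 0],
    [[-0.05, 0.75, 0], 0],
    [[-0.05, 0.75, 0], 0],
  ],
)

```text
time_s: 9.7
eef_pos: [601.0, -112.0, 219.8]
ee_rot: [0.697, 0.119, 0.697, -0.119]
force: [0.3, 0.5, -3.3]
grip_width: 0.529
```

Emit:
step_arm(
  commands=[
    [[-0.05, 0.75, 0], 0],
    [[-0.05, 0.75, 0], 0],
    [[-0.05, 0.75, 0], 0],
    [[-0.05, 0.75, 0], 0],
    [[-0.05, 0.75, 0], 0],
  ],
)

```text
time_s: 10.2
eef_pos: [590.8, 37.9, 219.9]
ee_rot: [0.697, 0.119, 0.697, -0.119]
force: [0.3, 0.9, -3.1]
grip_width: 0.535
```

Emit:
step_arm(
  commands=[
    [[-0.05, 0.75, 0], 0],
    [[-0.05, 0.75, 0], 0],
    [[-0.05, 0.75, 0], 0],
    [[-0.05, 0.75, 0], 0],
    [[-0.05, 0.6, 0], 0],
  ],
)

```text
time_s: 10.7
eef_pos: [580.5, 182.2, 219.8]
ee_rot: [0.697, 0.119, 0.697, -0.119]
force: [0.3, -0.1, -2.9]
grip_width: 0.534
```

Emit:
step_arm(
  commands=[
    [[0, 0.5, 0], 0],
    [[0, 0.3, -0.2], 0],
    [[0, 0.2, -0.2], 0],
    [[0, 0, 0], 0],
    [[0, 0, 0], 0],
  ],
)

```text
time_s: 11.2
eef_pos: [581.5, 219.3, 203.8]
ee_rot: [0.697, 0.119, 0.697, -0.119]
force: [0.2, -0.5, -2.7]
grip_width: 0.532
```

Emit:
step_arm(
  commands=[
    [[0, 0, 0], 0],
    [[0, 0, 0], 0],
    [[0, 0, 0], 0],
    [[0, 0, 0], 0],
    [[0, 0, 0], 0],
  ],
)

```text
time_s: 11.7
eef_pos: [581.6, 219.8, 204.4]
ee_rot: [0.697, 0.119, 0.697, -0.119]
force: [-0.1, 0.8, -2.7]
grip_width: 0.534
```

```bash
python3 - <<'E'
from h import *
from rig import ctrl,capture
s=ctrl.sense();print(s["eef_pos"],s["force"],s["grip_width"]*85,abs(s["dq"]).max())
ims=[]
for n in("side","wrist"):
    c=capture(n);im=c["image"];pickle.dump(c,open(n+"7.pkl","wb"))
    if n=="side": im=cv2.resize(im[80:330,140:390],(384,384),interpolation=cv2.INTER_CUBIC)
    else: im=im[:, 100:500]
    ims.append(im)
cv2.imwrite("pics/end7.png",np.hstack(ims))
c=capture("top");cv2.imwrite("pics/top7.png",c["image"])
E
```

```text
[581.57318723 219.78264173 204.3834071 ] [-0.06410412  0.78231099 -2.72014854] 45.39341024602743 0.0026259367679493505
```

View pics/end7.png

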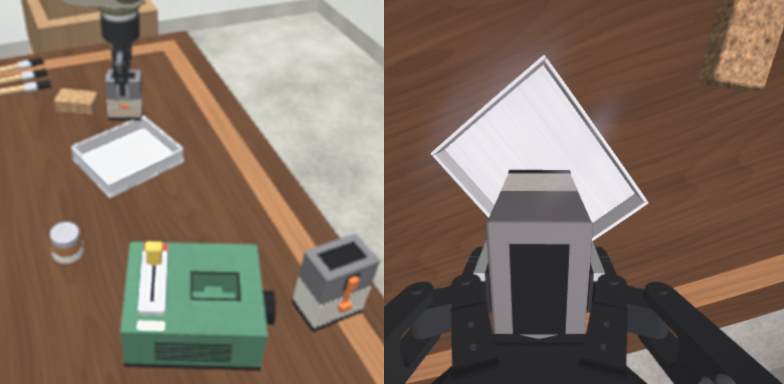

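View pics/top7.png

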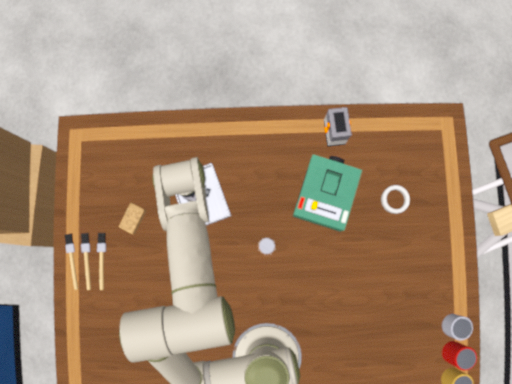

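The cassette is upright and still at (582,220), against a tray centre of (581,222), with its underside at about 135 mm. The gate is at its red end, and the jar, tape and cork block are at their original pixels. Handing in.

```bash
python3 -c "
from rig import ticket
print(ticket.finish_job())"
```

```text
the job is handed in; nothing more can be done
None
```

I pushed the gate shut, pinched and drew out the smaller cassette, and handed in with it held over the middle of the tray. The run took about 12 s of the 48 s allowed; no verdict was reported.

- **Gate:** I pushed it with the closed fingers until the force jumped to about 15 N. Both the side and wrist views put the handle centre at about +36 mm in extractor y, and it was still at the red mark at the end. A wrist-camera colour centroid read lower (28 mm). I discounted it because it takes in the handle's side face as well as its top.
- **Cassette:** The grip opening stayed at about 45 mm, close to the 46 mm of both catches flush. The wrist carried a steady 2.7 N, its weight.
- **Final position:** At hand-in the TCP was within about 3 mm of the measured tray centre. The cassette was upright and still, with its underside about 135 mm up, so about 95 mm above the rim. The underside height and its centring come from the TCP, not from a picture of the cassette itself.
- **Bystanders:** The wax jar, tape roll and cork block looked unmoved in the last top view.

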